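# Feel the can holder for a leftover bearing, then put the slim can in the bare well

## Robot

A 6-joint arm with a two-finger parallel gripper is mounted at the origin on a cart in front of the work surface, level with it; the furniture and walls round the work are solid. World frame = base frame: x ahead of the robot, y to its left, z up, the work surface at z = 0. Lengths are in m, angles in degrees, forces in N, time in s.
With the tool pointing down it reaches from about 0.35 to 0.875 m from the base axis. Payload 4.2 kg.
Tool frame: the origin (TCP) lies on the front face of the gripper's body, between the roots of the fingers; the fingertips stand finger_overhang ahead of it and the grasp point (between the pads) lies 51 mm ahead of it (finger_overhang is the distance from the TCP to the fingertips, in m); z points along the fingers, y is the line along which they close (so a half turn about z gives the same grasp; the last joint's range is limited). The gripper opens to 87 mm and grips with 3 to 60 N. Pads are 19 mm wide; open, the fingers measure 117 mm over their backs; the gripper's body (75 mm by 190 mm) begins 51 mm behind the grasp point.
Start: joints at [88.614, 22.042, 0.453, 0, -68.411, -14.817], TCP at [0.174, 0.6, 0.292] pointing down, gripper open.
Joint ranges: [-179.83, 179.83], [-69.29, 118.12], [-61.27, 80.66], [-181.25, 117.63], [-171.15, -9.14], [-177.46, 177.46]. Speed limits (degrees/s): [159.86, 159.86, 180, 180, 180, 180].

## Interface

Orientations are given as a 3x3 rotation matrix whose columns are the frame's x, y, z axes.
In Python, from station import sense, capture, camera_model, finish_job, finger_overhang gives the robot as it stands. The module is installed in compiled form; this text tells all that it offers.
- The arm moves only by the tool jog_arm, never from a script. Its argument "rows" is a list that holds one entry, the list of rows, each a list of 4 numbers: the shift along the tool's x, y, z in m, then the turn about the tool's z in rad. A call has 1 to 20 rows; each row shifts and turns the commanded pose from where the row before left it, along the tool's axes as they then stand; what a row does not reach is not made up. A row lasts 1/8 s, in which the tool goes at most 62.5 mm and 10.7 degrees, less where a joint would pass 70% of its speed; a pose out of reach is approached as far as the arm can. A call is refused whole if a number of a shift passes 0.0625 or a number of a turn 0.188, either way. A call with a gripper value outside its range is refused whole. "claw" is the opening, from 0 (shut) to 1 (fully open), set as the call begins (left out, the last holds). The fingers move at their own pace and stop on an object; the grip force is fixed at half the most. Time passes only in rows, so rows that do not move let the fingers close. It gives the time, the measured TCP pose, the force, the opening and the grip force at its end, in the units of the state.
- sense(): the state, without advancing time (a new reading comes with each control period).
- capture(name): name is "scene" or "top" or "wrist"; returns the picture (400x640x3 uint8, red, green, blue); there is no depth.
- camera_model(name): a dict with "fovy" (degrees; the focal length in pixels is half the picture's height over the tangent of half this angle, whatever the lens; pixels are square), "cx", "cy" (the principal point, pixels), "eye" and "rotation" of the camera in the world. Camera axes: x right, y down, z forward; pixel columns grow to the right and rows downward; lengths in m; the calibration is good to about 2 mm. The wrist camera is an equidistant fisheye: a pixel r from the principal point sees the ray r / f radians off the axis. A picture is of the moment at which its call begins: read the wrist's pose just before it. camera_model takes no time and is no camera call; for the wrist camera it gives the pose at the moment of the call.
- finish_job(): hands the job in; it is judged then, once.
The state is a dict: "time_s": time; "joints": joint angles; "joint_velocities": joint speeds; "effort": joint torques, N m; "tcp_pos": TCP position; "ee_rot": TCP orientation; "wrist_force": force on the tool from outside, world axes, zero at the start; "moment": the same for the moment, N m; "gripper_width": opening from 0.0 (shut) to 1.0 (fully open); "gripper_force": force on a finger pad.
Only numpy, scipy, OpenCV 4.12 (cv2) and the standard library are available. Lean on these libraries where they do the work, as an engineer would, in place of code of your own. Each camera call takes 0.05 s, during which the arm holds its last target. There are 200 camera calls.

## Task

One well of the two-well can holder has an old bearing left at its bottom; the other is bare. Feel down into the wells with the fingertips (they fit when shut) until you have touched the bare rubber floor of the empty one, then stand the slim spray can upright on the floor of that well, lowering it in your grip until it is down, not dropping it. Leave the thicker white-capped can standing where it is.

Things in the scene. Friction and masses are not known exactly. Their poses are not given: they have to be found in the camera images.
- slim_can_mid (a point): Centre, half-way up, of the slim spray can to be put away: the slimmest can on the bench, blue-grey body, pale cap, round, 53 mm across, 200 mm tall, about 0.25 kg, standing upright. The point is 100 mm above its underside; z points up along the can. It can be gripped across at any height; 150 to 180 mm up leaves most room.
- well_left (a point): Centre of the floor of the left (+y) well of the fixed can holder, 8 mm above the bench. The holder is two grey upright pipe pieces side by side on a steel foot plate (84 x 168 x 6 mm). Each well is round, 72 mm across inside, 3 mm wall; its rim is 40 mm above this floor. Well centres are 84 mm apart along the point's y axis; z points up.
- well_right (a point): The same point of the right (-y) well, of the same size. One of the two wells, not known beforehand which, has a loose old ball bearing lying flat on its floor (steel, 52 mm across, 15 mm high), so its bottom is felt 15 mm higher.
- well_floor: The black rubber floor of both wells, fixed and hard, 2 mm thick; origin mid-way between the wells, 6 mm above the bench. Its top is level with the well points.
- fat_can_mid (a point): Centre of the thicker can with a white cap, 66 mm across and 219 mm tall, standing loose near the slim can: a bystander, to be left standing where it is. The point is 110 mm above its underside; z points up.
There are look-alikes about, which are no part of the job. What is shaped like the part that bears well_left but yellow is not meant.

How it is judged:
By the outcome, as a careful person would: the job done as asked, in the order asked, and still so for the second after the job is handed in, with the robot touching nothing.
It also fails if it takes over 51 s, if anything falls off the work surface, if the arm or the gripper's body presses on something with over 40 N, if the wrist force passes 120 N, or if a joint passes its speed limit or range.

## Working session

There is one attempt and no reset: what is moved stays moved. The work goes in short steps, Python scripts to look and compute and a tool call to move; the robot and the scene stay as the last step left them, time stands still between calls to the robot, and variables do not carry over. Pictures are saved under pics/ and viewed, at most 10 in all, crops included, and the job is handed in when it is done.

Besides the shell and the picture viewer there is one more tool, called after "Emit:" in YAML: its name, and indented under it one key for each argument. jog_arm: Moves the arm, as the interface text tells. Its arguments: {"type":"object","properties":{"rows":{"type":"array"},"claw":{"type":"number"}},"required":["rows"]}

```bash
mkdir -p pics; python3 - <<'E'
from station import *
import cv2,numpy as np
np.set_printoptions(precision=4,suppress=True)
print(finger_overhang if not callable(finger_overhang) else finger_overhang())
s=sense();print(s)
for n in ("scene","top","wrist"):
    print(n,camera_model(n)); cv2.imwrite(f"pics/{n}0.png",capture(n)[:,:,::-1])
a=[cv2.imread(f"pics/{n}0.png") for n in ("scene","top","wrist")]
E
```

```text
0.0697
{'time_s': 0.0, 'joints': array([ 88.6138,  22.0898,   0.3779,  -0.0294, -68.4123, -14.8148]), 'joint_velocities': array([-0.0278, -0.0715,  0.0346,  0.1357,  0.085 ,  0.0341]), 'effort': array([  0.0004, -39.0658,  18.7401,   4.2196,   0.011 ,  -0.0002]), 'tcp_pos': array([0.1742, 0.5997, 0.2912]), 'ee_rot': array([[ 0.9602, -0.2792, -0.0005],
       [-0.2792, -0.9602, -0.0022],
       [ 0.0001,  0.0022, -1.    ]]), 'wrist_force': array([0.0975, 0.1522, 0.6843]), 'moment': array([ 0.0619, -0.0184,  0.0146]), 'gripper_force': 0.0, 'gripper_width': 1.0003122069654098}
scene {'fovy': 52.88380977143388, 'cx': 315.5825097814253, 'cy': 199.93420271201066, 'eye': array([ 0.1283, -0.1971,  0.6297]), 'rotation': array([[ 0.821 , -0.3556,  0.4466],
       [-0.5708, -0.526 ,  0.6305],
       [ 0.0107, -0.7726, -0.6348]])}
top {'fovy': 56.877316420317925, 'cx': 317.41096183757696, 'cy': 197.68961634986525, 'eye': array([0.4627, 0.3371, 0.925 ]), 'rotation': array([[ 0.0079, -0.9978,  0.0651],
       [-0.9996, -0.0062,  0.0265],
       [-0.026 , -0.0653, -0.9975]])}
wrist {'fovy': 65.70646984690485, 'cx': 320.83488447874566, 'cy': 196.99969113840976, 'eye': array([0.2446, 0.5796, 0.3838]), 'rotation': array([[-0.2792, -0.9252, -0.2569],
       [-0.9602,  0.2696,  0.0726],
       [ 0.002 ,  0.267 , -0.9637]])}
```

View pics/scene0.png

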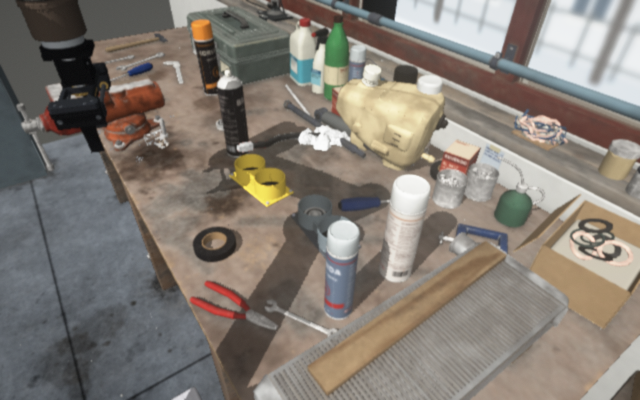

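View pics/top0.png

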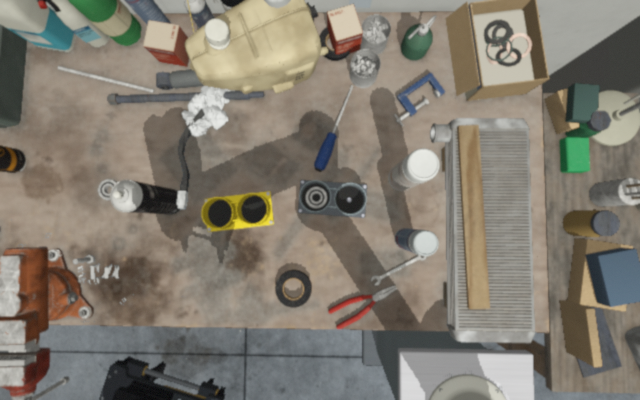

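The scene view shows the slim can (cap at 343,235, base at 338,315), the fat can (408,190) and the grey holder behind the slim can. In the top view the holder is at (333,198), with what looks like a bearing in its left well (316,197). The slim cap is at (424,243), the fat cap at (424,165), and the yellow look-alike at (238,211).

```bash
cat > h.py <<'E'
import numpy as np,cv2
from station import *
np.set_printoptions(precision=4,suppress=True)
def ray(n,u,v,m=None):
    m=m or camera_model(n); f=200/np.tan(np.radians(m["fovy"]/2))
    d=np.array([(u-m["cx"])/f,(v-m["cy"])/f,1.])
    if n=="wrist":
        r=np.hypot(d[0],d[1]); d=np.array([*(d[:2]/r*np.sin(r)),np.cos(r)])
    return m["eye"],m["rotation"]@d
def onz(n,u,v,z,m=None):
    e,d=ray(n,u,v,m); return e+d*(z-e[2])/d[2]
def proj(n,p,m=None):
    m=m or camera_model(n); f=200/np.tan(np.radians(m["fovy"]/2))
    c=m["rotation"].T@(np.array(p)-m["eye"])
    if n=="wrist":
        t=np.arctan2(np.hypot(c[0],c[1]),c[2]);k=f*t/np.hypot(c[0],c[1]);return np.array([c[0]*k+m["cx"],c[1]*k+m["cy"]])
    return np.array([c[0]/c[2]*f+m["cx"],c[1]/c[2]*f+m["cy"]])
E
python3 - <<'E'
from h import *
im=cv2.imread("pics/top0.png")[140:280,285:465]
cv2.imwrite("pics/topc.png",cv2.resize(im,None,fx=4.2,fy=4.2,interpolation=cv2.INTER_CUBIC))
for p,z in (((424,243),.2),((424,165),.219),((316,197),.048),((350,198),.048)): print(onz("top",*p,z))
E
```

```text
[0.4233 0.149  0.2   ]
[0.5727 0.1523 0.219 ]
[0.5216 0.3637 0.048 ]
[0.5197 0.2829 0.048 ]
```

View pics/topc.png

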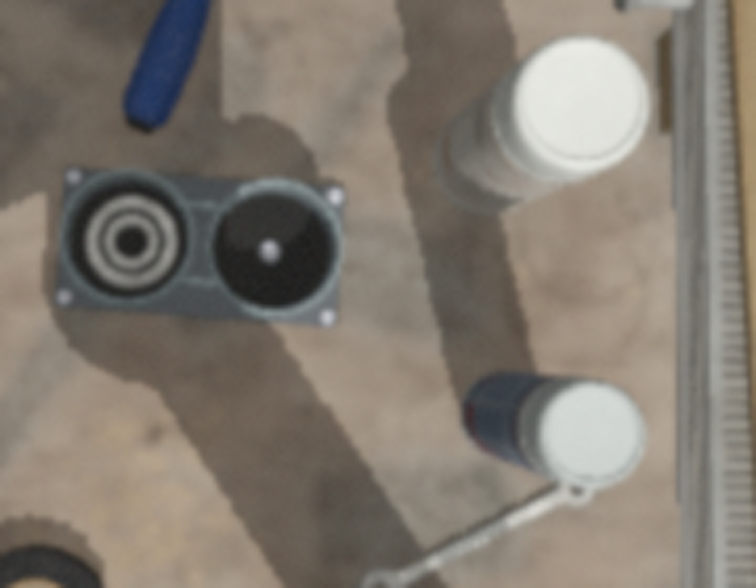

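Crop view (4.2× scale): the right well rim centre is at (276,247) and the left at (125,236). The slim cap is at (590,433) and the fat cap at (582,102). A bearing is visible in the left well, and the right well is dark with a small bright dot near its middle (269,250).

```bash
cat >> h.py <<'E'
def go(target):  # world target -> tool-axis shift
    s=sense(); return s["ee_rot"].T@(np.array(target)-s["tcp_pos"])
E
python3 - <<'E'
from h import *
c=lambda x,y:(285+x/4.2,140+y/4.2)
P=lambda x,y,z:onz("top",*c(x,y),z)
R=P(276,247,.048);L=P(125,236,.048);M=P(200,246.5,.009)
print("R",R,"L",L,np.linalg.norm(R-L),"mid",(R+L)/2,"bolts",M,"dot",P(269,250,.008))
S=P(590,433,.2);F=P(582,102,.219);print("slim",S,"fat",F)
for q in (R,L,S,F,[S[0],S[1],0]): print("scene px",proj("scene",q))
a=np.radians(-120);X=np.array([-np.sin(a),np.cos(a),0]);Y=np.array([np.cos(a),np.sin(a),0])
d=np.array([R[0],R[1],.25])-sense()["tcp_pos"];print("tool shift",d@X,d@Y,-d[2])
E
```

```text
R [0.5178 0.2812 0.048 ] L [0.5235 0.3667 0.048 ] 0.08566222438303352 mid [0.5206 0.324  0.048 ] bolts [0.5202 0.3236 0.009 ] dot [0.5185 0.2828 0.008 ]
slim [0.4232 0.1462 0.2   ] fat [0.5741 0.1531 0.219 ]
scene px [334.8775 228.1863]
scene px [313.9918 205.4499]
scene px [342.5084 230.115 ]
scene px [411.145  184.9137]
scene px [336.7853 308.0897]
tool shift 0.4567529395182665 0.10419178102465747 0.04140830701738357
```

Emit:
jog_arm:
  rows:
    - [[0,0,0,0.12],[0,0,0,0.12],[0.03,0.007,0.003,0],[0.038,0.009,0.0035,0],[0.04,0.009,0.0035,0],[0.04,0.009,0.0035,0],[0.04,0.009,0.0035,0],[0.04,0.009,0.0035,0],[0.04,0.009,0.0035,0],[0.04,0.009,0.0035,0],[0.04,0.009,0.0035,0],[0.04,0.009,0.0035,0],[0.04,0.009,0.0035,0],[0.03,0.007,0.003,0],[0,0,0,0]]
  claw: 0

```text
time_s: 2.02
tcp_pos: [0.5201, 0.2798, 0.2503]
ee_rot: [[0.865, -0.502, -0.001], [-0.502, -0.865, -0.001], [-0.001, 0.002, -1.0]]
wrist_force: [-0.3, 0.4, -0.9]
gripper_width: 0.002
gripper_force: 0.0
```

```bash
python3 - <<'E'
from h import *
m=camera_model("wrist");s=sense();print(s["tcp_pos"],s["time_s"],s["ee_rot"][:,1],s["wrist_force"])
cv2.imwrite("pics/w1.png",capture("wrist")[:,:,::-1])
print(proj("wrist",[.5176,.2821,.008],m),proj("wrist",[.5176,.2821,.048],m),proj("wrist",[.5235,.3667,.048],m),"go",go([.5176,.2821,.25]))
E
```

```text
[0.5201 0.2798 0.2503] 2.025 [-0.5022 -0.8647  0.0015] [-0.3028  0.4261 -0.9312]
[319.907  182.7193] [319.8572 191.7863] [246.6046 226.7799] go [-0.0024 -0.0003  0.0006]
```

View pics/w1.png

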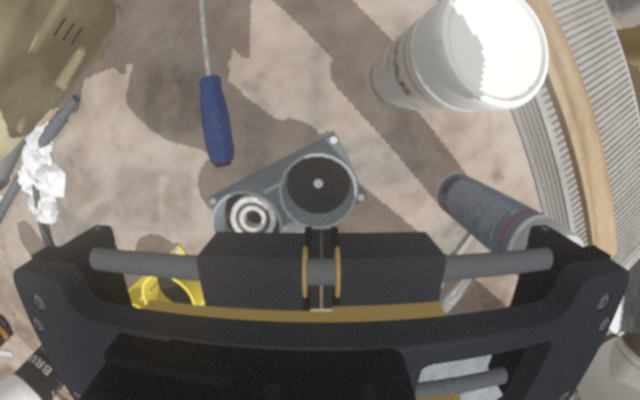

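The wrist view shows the right well dark and bare, rim centre near (319,191), with a small screw-like dot at (318,183). The bearing shows in the left well at (254,215). I'll feel the right well about 15 mm off centre to avoid the dot.

Emit:
jog_arm:
  rows:
    - [[-0.017,0,0,0],[0,0,0.03,0],[0,0,0.04,0],[0,0,0.04,0],[0,0,0.03,0],[0,0,0.01,0],[0,0,0.01,0],[0,0,0,0]]

```text
time_s: 3.08
tcp_pos: [0.5044, 0.2904, 0.0916]
ee_rot: [[0.867, -0.499, 0.0], [-0.499, -0.867, 0.0], [0.0, -0.0, -1.0]]
wrist_force: [0.0, -0.5, -0.7]
gripper_width: 0.006
gripper_force: 0.0
```

Emit:
jog_arm:
  rows:
    - [[0,0,0.004,0],[0,0,0.004,0],[0,0,0.003,0],[0,0,0.001,0],[0,0,0.001,0],[0,0,0,0]]

```text
time_s: 3.82
tcp_pos: [0.5046, 0.2899, 0.0783]
ee_rot: [[0.866, -0.499, 0.0], [-0.499, -0.866, 0.0], [0.0, -0.0, -1.0]]
wrist_force: [0.4, 0.3, 0.0]
gripper_width: 0.0
gripper_force: 0.0
```

Emit:
jog_arm:
  rows:
    - [[0,0,0.001,0],[0,0,0.001,0],[0,0,0,0]]

```text
time_s: 4.2
tcp_pos: [0.5046, 0.29, 0.0781]
ee_rot: [[0.867, -0.499, 0.001], [-0.499, -0.867, -0.0], [0.001, -0.0, -1.0]]
wrist_force: [-3.1, -1.6, 11.2]
gripper_width: 0.004
gripper_force: 5.3
```

Floor felt at tip z ≈ 0.008 with 11 N, so the right well is empty. Next I rise, open the gripper and go above the slim can.

Emit:
jog_arm:
  rows:
    - [[0,0,-0.02,0],[0,0,-0.04,0],[0,0,-0.05,0],[0,0,-0.05,0],[0,0,-0.05,0],[0,0,-0.04,0],[0,0.025,0,0],[0,0.04,0,0],[0,0.04,0,0],[0,0.04,0,0],[0.0015,0.02,0,0],[0,0,0,0],[0,0,0,0]]
  claw: 1

```text
time_s: 5.82
tcp_pos: [0.4241, 0.1468, 0.3264]
ee_rot: [[0.867, -0.499, 0.001], [-0.499, -0.867, 0.0], [0.0, -0.001, -1.0]]
wrist_force: [0.7, 0.3, 0.3]
gripper_width: 1.002
gripper_force: 0.0
```

```bash
python3 - <<'E'
from h import *
m=camera_model("wrist");s=sense();print(s["tcp_pos"],s["gripper_width"])
cv2.imwrite("pics/w2.png",capture("wrist")[:,:,::-1])
print(proj("wrist",[.4232,.1462,.2],m),proj("wrist",[.4232,.1462,0],m),"go",go([.4232,.1462,.219]))
E
```

```text
[0.4241 0.1468 0.3264] 1.0020018798382506
[322.3815 213.8292] [321.7608 167.2492] go [-0.0004  0.0011  0.1072]
```

View pics/w2.png

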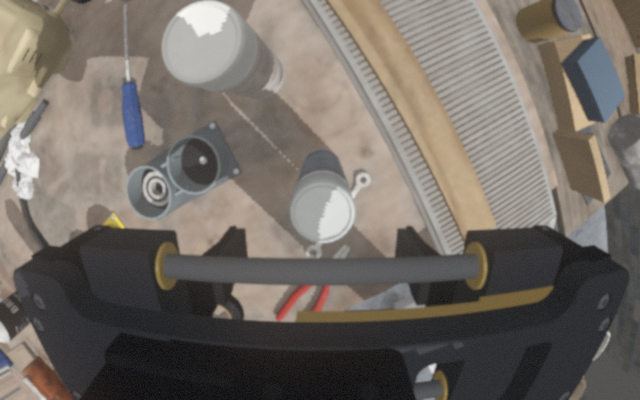

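The can cap is centred near (323,209) in the wrist view, about as predicted, and it sits midway between the open fingers. Descending to grip.

Emit:
jog_arm:
  rows:
    - [[0.001,0.001,0.02,0],[0,0,0.025,0],[0,0,0.025,0],[0,0,0.02,0],[0,0,0.012,0],[0,0,0.005,0],[0,0,0,0]]

```text
time_s: 6.75
tcp_pos: [0.4241, 0.1451, 0.2193]
ee_rot: [[0.867, -0.499, 0.0], [-0.499, -0.867, -0.0], [0.0, -0.0, -1.0]]
wrist_force: [-0.2, -0.3, 0.9]
gripper_width: 0.998
gripper_force: 0.0
```

Emit:
jog_arm:
  rows:
    - [[0,0,0,0],[0,0,0,0],[0,0,0,0],[0,0,0,0],[0,0,0,0],[0,0,0,0],[0,0,0,0],[0,0,0,0]]
  claw: 0

```text
time_s: 7.75
tcp_pos: [0.424, 0.145, 0.2194]
ee_rot: [[0.866, -0.499, 0.001], [-0.499, -0.866, 0.0], [0.0, -0.001, -1.0]]
wrist_force: [0.5, 1.4, 1.6]
gripper_width: 0.585
gripper_force: 30.0
```

Emit:
jog_arm:
  rows:
    - [[0,0,-0.008,0],[0,0,-0.015,0],[0,0,-0.025,0],[0,0,-0.025,0],[0,0,-0.02,0],[0,0,-0.01,0],[0,-0.012,0,0],[0,-0.025,0,0],[0,-0.03,0,0],[0,-0.03,0,0],[0,-0.03,0,0],[0,-0.02,0,0],[0.011,-0.01,0,0],[0,-0.005,0,0],[0,0,0,0],[0,0,0,0]]

```text
time_s: 9.75
tcp_pos: [0.5139, 0.2791, 0.3224]
ee_rot: [[0.866, -0.5, -0.0], [-0.5, -0.866, -0.0], [-0.0, 0.0, -1.0]]
wrist_force: [-0.4, -0.9, -3.8]
gripper_width: 0.579
gripper_force: 30.0
```

```bash
python3 - <<'E'
from h import *
s=sense();print(s["tcp_pos"],s["gripper_width"],s["gripper_force"],s["wrist_force"])
a=capture("scene")[:,:,::-1][110:310,240:460]
b=capture("wrist")[:,:,::-1]
m=camera_model("wrist")
cv2.imwrite("pics/s3.png",np.hstack([cv2.resize(a,(440,400)),b[:,150:500]]))
print(proj("wrist",[.5176,.2821,.048],m),"go",go([.5176,.2821,.2274]),s["ee_rot"][:,2])
E
```

```text
[0.5139 0.2791 0.3224] 0.579269986302698 29.999357904307544 [-0.4346 -0.9308 -3.7997]
[317.4013 172.7745] go [ 0.0018 -0.0043  0.0952] [-0.0002 -0.0001 -1.    ]
```

View pics/s3.png

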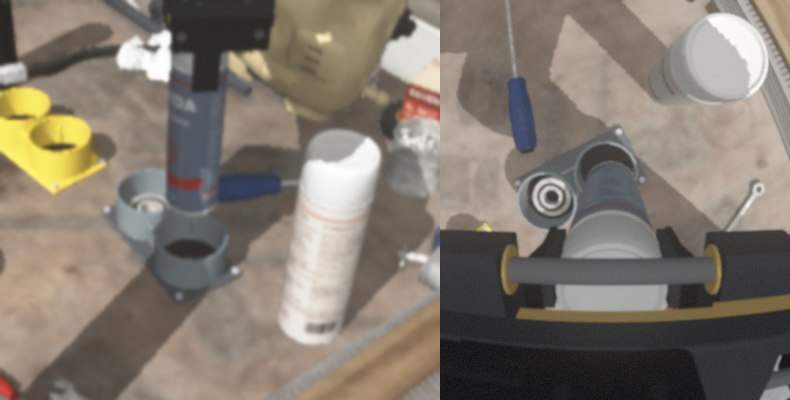

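The can hangs upright in the grip just above the right well, whose rim in the right-hand panel is near (607,165). The fat can is still standing. Next I correct by a few millimetres and lower.

Emit:
jog_arm:
  rows:
    - [[0.002,-0.004,0,0],[0,0,0.01,0],[0,0,0.015,0],[0,0,0.015,0],[0,0,0.015,0],[0,0,0.015,0],[0,0,0.01,0],[0,0,0.005,0],[0,0,0.003,0],[0,0,0,0],[0,0,0,0]]

```text
time_s: 11.22
tcp_pos: [0.5182, 0.2823, 0.2348]
ee_rot: [[0.866, -0.499, 0.001], [-0.499, -0.866, 0.001], [0.0, -0.001, -1.0]]
wrist_force: [-0.1, 0.3, -3.1]
gripper_width: 0.583
gripper_force: 30.0
```

Emit:
jog_arm:
  rows:
    - [[0,0,0.002,0],[0,0,0.002,0],[0,0,0.0015,0],[0,0,0.001,0],[0,0,0,0],[0,0,0,0]]

```text
time_s: 11.98
tcp_pos: [0.518, 0.2821, 0.2278]
ee_rot: [[0.866, -0.499, 0.0], [-0.499, -0.866, 0.0], [0.0, -0.0, -1.0]]
wrist_force: [0.5, -0.1, -2.5]
gripper_width: 0.583
gripper_force: 30.0
```

Emit:
jog_arm:
  rows:
    - [[0,0,0.001,0],[0,0,0,0],[0,0,0,0]]

```text
time_s: 12.35
tcp_pos: [0.5182, 0.2822, 0.2274]
ee_rot: [[0.867, -0.499, 0.001], [-0.499, -0.867, 0.0], [0.001, -0.001, -1.0]]
wrist_force: [-1.2, -0.3, 1.3]
gripper_width: 0.581
gripper_force: 30.0
```

Emit:
jog_arm:
  rows:
    - [[0,0,0.001,0],[0,0,0,0],[0,0,0,0]]

```text
time_s: 12.72
tcp_pos: [0.5184, 0.2823, 0.2274]
ee_rot: [[0.867, -0.499, 0.002], [-0.499, -0.867, 0.001], [0.001, -0.001, -1.0]]
wrist_force: [-0.2, 0.1, 4.5]
gripper_width: 0.583
gripper_force: 30.0
```

It is down on the floor with about 8 N of support. Next I release and withdraw.

Emit:
jog_arm:
  rows:
    - [[0,0,0,0],[0,0,0,0],[0,0,0,0],[0,0,0,0],[0,0,0,0],[0,0,0,0]]
  claw: 1

```text
time_s: 13.48
tcp_pos: [0.518, 0.2821, 0.2257]
ee_rot: [[0.866, -0.499, -0.0], [-0.499, -0.866, 0.0], [-0.0, 0.0, -1.0]]
wrist_force: [-0.2, 0.2, -0.8]
gripper_width: 0.997
gripper_force: 0.0
```

Emit:
jog_arm:
  rows:
    - [[0,0,-0.01,0],[0,0,-0.02,0],[0,0,-0.03,0],[0,0,-0.03,0],[0,0,-0.03,0],[0,0,-0.03,0],[0,0,-0.02,0],[0,0,0,0],[0,0,0,0]]

```text
time_s: 14.6
tcp_pos: [0.5176, 0.2819, 0.3949]
ee_rot: [[0.866, -0.499, -0.001], [-0.499, -0.866, -0.001], [-0.001, 0.001, -1.0]]
wrist_force: [-0.8, 0.3, -0.4]
gripper_width: 1.0
gripper_force: 0.0
```

```bash
python3 - <<'E'
from h import *
s=sense();print(s["tcp_pos"],s["gripper_width"],s["wrist_force"])
a=capture("scene")[:,:,::-1][110:310,240:460]
b=capture("wrist")[:,:,::-1]
cv2.imwrite("pics/s4.png",np.hstack([cv2.resize(a,(440,400)),b[:,150:500]]))
E
```

```text
[0.5176 0.2819 0.3949] 1.0004534478772444 [-0.7589  0.3394 -0.3601]
```

View pics/s4.png

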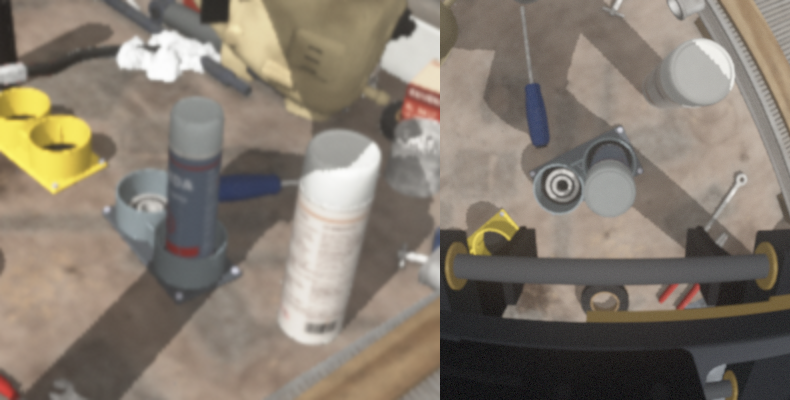

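The slim can stands upright in the right well (cap at 195,115 in the left panel). The gripper is clear of it and the fat can has not moved.

```bash
python3 -c "from station import finish_job; print(finish_job())"
```

```text
the job is handed in; nothing more can be done
None
```

The slim can is standing upright on the bare floor of the right well, which I felt first and into which I lowered the can in the grip; the thicker can is untouched, and the job is handed in at about 15 s.

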